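Close the test-ball canister and hold the vacuum pump on its valve

ROBOT

A 6-joint arm with a two-finger parallel gripper is mounted at the origin on the work surface. World frame = base frame: x ahead of the robot, y to its left, z up, the work surface at z = 0. Lengths are in m, angles in degrees, forces in N, time in s.
With the tool pointing down it reaches from about 0.325 to 0.75 m from the base axis. Payload 7.6 kg.
Tool frame: the origin (TCP) lies on the centre line of the jaws, within the pads' length; the fingertips stand 11 mm ahead of it and the grasp point (between the pads) lies 8 mm behind it; z points along the fingers, y is the line along which they close (so a half turn about z gives the same grasp; the last joint's range is limited). The gripper opens to 85 mm and grips with 20 to 120 N. Pads are 22 mm wide; open, the fingers measure 114 mm over their backs; the gripper's body (76 mm by 85 mm) begins 54 mm behind the grasp point. The pads swing forward as they close: fully open they stand 13 mm farther back than shut.
Start: joints at [-79.143, 2.991, 80.254, -0, 96.75, -4.028], TCP at [0.135, -0.507, 0.206] pointing down, gripper open.
Joint ranges: [-166.34, 166.34], [-52.06, 124.39], [6.96, 135.62], [-60.46, 240.46], [14.63, 156.25], [-167.68, 167.68]. Speed limits (degrees/s): [147.25, 147.25, 172.46, 180, 180, 180].

INTERFACE

Orientations are given as [roll, pitch, yaw] about the fixed x, y, z axes, in that order (R = Rz(yaw) Ry(pitch) Rx(roll)).
In Python, from workcell import bot, capture, camera_model gives the robot as it stands.
- The arm moves only by the tool carry_out, never from a script. Its argument "rows" is a list of rows, each a list of 3 entries, a list of its own where there are three numbers: the shift along the tool's x, y, z normalised to -1 to 1, where 1 is 30 cm, then the turn, a rotation vector about the tool's x, y, z normalised to -1 to 1, where 1 is pi/2 rad, then the closure, from 0 (fully open) to 1 (shut). In form: [[[dx, dy, dz], [ax, ay, az], jaw], ...]. A call has 1 to 10 rows; each row is the pose to reach, as a shift and turn from the pose commanded when the call began, along the tool's axes at that moment; what a row does not reach only later rows make up. A row lasts 1/12 s, in which the tool goes at most 41.7 mm and 7.16 degrees, less where a joint would pass 70% of its speed; a pose out of reach is approached as far as the arm can. A call with a number of a shift or a turn outside -1 to 1 is refused whole. A call with a gripper value outside its range is refused whole. The fingers move at their own pace and stop on an object; the grip force is fixed at half the most. Time passes only in rows, so rows that repeat a pose let the fingers close. It gives the time, the measured TCP pose, the force, the opening and the grip force at its end, in the units of the state.
- bot.sense(): the state, without advancing time (a new reading comes with each control period).
- capture(name): name is "scene" or "side" or "wrist"; returns the picture (384x512x3 uint8, red, green, blue); there is no depth.
- camera_model(name): a dict with "camera_matrix" (3x3 intrinsics, pixels), "rvec" (rotation vector, rad) and "tvec" (3), from world to camera coordinates, as OpenCV has them; the wrist camera has in their place "tool_from_camera" (4x4, takes a point from camera to tool coordinates, whose origin is the TCP and whose axes are the flange's). Camera axes: x right, y down, z forward; pixel columns grow to the right and rows downward; lengths in m; the calibration is good to about 2 mm. A picture is of the moment at which its call begins: read the wrist's pose just before it. camera_model takes no time and is no camera call.
- bot.close_job(): hands the job in; it is judged then, once.
The state is a dict: "clock": time; "joint_positions": joint angles; "joint_velocities": joint speeds; "tau": joint torques, N m; "eef_pos": TCP position; "eef_rot": TCP orientation; "force": force on the tool from outside, world axes, zero at the start; "moment": the same for the moment, N m; "opening": opening from 0.0 (shut) to 1.0 (fully open); "finger_force": force on a finger pad.
Only numpy, scipy, OpenCV 4.12 (cv2) and the standard library are available. Lean on these libraries where they do the work, as an engineer would, in place of code of your own. Each camera call takes 0.05 s, during which the arm holds its last target. There are 200 camera calls.

TASK

Put the lid on the glass canister of test balls and press it down until it sits level and fully home on the rim, then let go of it. Take the white handheld vacuum pump out of its charging dock and hold it upright on the lid, its rubber cup centred over the orange valve, pushing gently so that the cup is squeezed about half way. Finish while still holding the pump there, and leave the steel ball pot, beaker, amber bottle and wrench alone.

Things in the scene. Friction and masses are not known exactly. Their poses are not given: they have to be found in the camera images.
- canister: Loose open glass canister, 110 mm across, 75 mm high to its rim, wall 4 mm, 0.85 kg, steel balls in it. Origin: centre of its underside; z up. A white sealing ring (radius 47 to 50.5 mm) stands in its mouth, 5 mm proud of the rim. It bears the lid's weight; about 10 N in all on the lid slides it down, and it stays down. Pushed off centre, one side sinks first.
- lid: Loose round dark-grey lid, 0.13 kg, right way up. Origin: centre of the plug's underside; z up. Plug 86 mm across, z 0 to 8 mm (4 mm to spare inside the sealing ring); flange 114 mm across, z 8 to 14; middle: round flat-topped valve housing to hold it by, 48 mm across, z 14 to 32. Home, the flange lies on the rim: lid's origin 67 mm above the canister's (71 to 72 mm when only resting on the ring).
- valve (a point): Centre of the orange valve (14 mm across, ringed by a thin pale circle 39 mm across) on the flat top of the lid's valve housing, 32 mm above the lid's origin. z is the lid's z.
- dock: Charging dock, fixed: black square foot 110 mm, grey round socket on it, 74 to 92 mm across and 43 mm high, a loose fit round the lowest 16 mm of the pump's body. Origin: centre of its underside. The pump stands upright in it, its cup hanging free in the well; lift it straight out, by 40 mm or more.
- pump: Loose white handheld vacuum pump, 0.25 kg, round, 48 mm across, blue band, black rubber cup at the lower end. Origin: on its axis at the lip of the unsqueezed cup; z up along its axis. Cup z 0 to 20 mm, body z 20 to 165 (straight and grippable from 22 to 150, rounded above). In the dock its origin is 7 mm and its top 172 mm above the bench.
- cup (a joint): How far the pump's rubber cup is squeezed, in m: 0 free, 0.010 flattened fully. It springs back; it gives 0.7 N per mm (half way about 4 N).
- cup_lip (a point): Centre of the lip of the pump's rubber cup (lip 32 mm across outside, 26 mm inside); it lies at the pump's origin when the cup is free and moves up the pump's axis as the cup is squeezed.
- ball_pot: Bystander: solid steel ball pot of the friction tester, 72 mm across, 34 mm high. Origin: centre of its underside.
- beaker: Bystander: glass beaker, 68 mm across, 80 mm high. Origin: centre of its underside.
- amber_bottle: Bystander: amber glass bottle with black cap, 48 mm across, 90 mm high. Origin: centre of its underside.
- wrench: Bystander: steel wrench 190 mm long lying on the bench. Origin: at its middle.
Things that resemble listed ones, but are neither listed nor needed, are in the scene too. What is shaped like the lid but green or yellow is not meant.

How it is judged (in metres and radians):
On the way:
1. the lid is pressed fully home and level on the canister and let go, the pump not yet on it (z of lid in the frame of canister between 0.064 and 0.069 m and horizontal distance between lid and canister below 0.007 m and angle between the z axis of lid and the z axis of canister, either way round below 0.03 rad and contact force between each of the fingers, pump and lid below 0.2 N), for 0.3 s.
At the end, for the whole second after the job is handed in: Lid fully home on the upright canister (within 2 mm of height, 7 mm of centre, 0.03 rad). The still gripped pump is upright within 0.09 rad, cup centre within 6 mm of the valve's, cup squeezed 2.5 to 8 mm (under 8 N); the robot touches the pump, not the lid (z of lid in the frame of canister between 0.064 and 0.069 m and horizontal distance between lid and canister below 0.007 m and angle between the z axis of lid and the z axis of canister, either way round below 0.03 rad and angle between canister's own z axis and vertical below 0.03 rad and height (world z) of canister below 0.005 m and horizontal distance between cup_lip and valve below 0.006 m and distance between cup_lip and valve below 0.007 m and angle between pump's own z axis and vertical below 0.09 rad and value of joint cup between 0.0025 and 0.008 m and contact force between pump and lid between 1.2 and 8 N and contact force between the fingers and pump above 2 N and contact force between each of the arm, the fingers and lid below 0.3 N and linear speed of pump below 0.02 m/s); the arm keeps its last pose, push and grip.
It fails at once if the pump is rammed onto the lid with more than 20 N (contact force between pump and lid above 20 N).
It fails at once if a bystander is pushed more than 30 mm from its place (distance of any of ball_pot, beaker, amber_bottle, wrench from where it was at the start of the episode above 0.03 m).
It also fails if it takes over 64 s, if anything falls off the work surface, if the arm or the gripper's body presses on something with over 40 N, if the wrist force passes 120 N, or if a joint passes its speed limit or range.

## Working session

There is one attempt and no reset: what is moved stays moved. The work goes in short steps, Python scripts to look and compute and a tool call to move; the robot and the scene stay as the last step left them, time stands still between calls to the robot, and variables do not carry over. Pictures are saved under pics/ and viewed, at most 10 in all, crops included, and the job is handed in when it is done.

Besides the shell and the picture viewer there is one more tool, called after ">>>" as name(argument=value, ...) on one line, values as JSON. carry_out: Moves the arm, as the interface text tells. Its arguments: {"type":"object","properties":{"rows":{"type":"array"}},"required":["rows"]}

```bash
mkdir -p pics
cat > h.py <<'E'
import numpy as np, cv2
from workcell import bot, capture, camera_model
def save(n,img): cv2.imwrite('pics/'+n+'.png',img[:,:,::-1])
def cam(n):
    m=camera_model(n); K=np.array(m['camera_matrix'],float)
    R=cv2.Rodrigues(np.array(m['rvec'],float))[0]; t=np.array(m['tvec'],float).reshape(3); return K,R,t
E
python3 - <<'E'
from h import *
import pickle
s=bot.sense(); print(s)
a=capture('scene');b=capture('side');w=capture('wrist')
np.savez('im0.npz',a=a,b=b,w=w)
save('scene0',cv2.resize(a,(800,600)));save('side0',cv2.resize(b,(800,600)))
for n in('scene','side'):
  K,R,t=cam(n);print(n,K.tolist(),(-R.T@t).round(3),R[2].round(3))
print(camera_model('wrist'))
E
```

```text
{'clock': 0.0, 'joint_positions': array([-7.91439925e+01,  3.02829987e+00,  8.03124813e+01, -8.82892677e-04,
        9.67486248e+01, -4.02959073e+00]), 'joint_velocities': array([0.02894603, 0.03296151, 0.02811461, 0.04980371, 0.00425991,
       0.12161521]), 'tau': array([-6.78005326e-04, -3.81668186e+01, -3.60185444e+01, -1.09838995e-04,
        6.18714766e-03,  5.14146549e-06]), 'eef_pos': array([ 0.13480717, -0.50705403,  0.20536732]), 'eef_rot': array([-1.79910753e+02, -5.40793554e-03,  1.48854910e+01]), 'force': array([0.31781019, 0.23392748, 0.10026901]), 'moment': array([-0.01413369,  0.01532194,  0.0297152 ]), 'finger_force': 0.0, 'opening': 0.9960852211238319}
scene [[367.9211571644741, 0.0, 254.67639459362687], [0.0, 367.9211571644741, 191.6830921950892], [0.0, 0.0, 1.0]] [ 1.429 -0.222  0.615] [-0.827  0.218 -0.518]
side [[377.4201407834673, 0.0, 253.3979671181879], [0.0, 377.4201407834673, 194.3112673293665], [0.0, 0.0, 1.0]] [0.104 0.597 0.852] [ 0.413 -0.534 -0.738]
{'camera_matrix': array([[292.81943675,   0.        , 256.16698934],
       [  0.        , 292.81943675, 186.69474778],
       [  0.        ,   0.        ,   1.        ]]), 'tool_from_camera': array([[-4.39119296e-04, -9.54443958e-01, -2.98389909e-01,
         7.57363266e-02],
       [ 9.99999477e-01, -1.43409186e-04, -1.01291306e-03,
         6.81893707e-04],
       [ 9.23976894e-04, -2.98390198e-01,  9.54443522e-01,
        -1.68131596e-01],
       [ 0.00000000e+00,  0.00000000e+00,  0.00000000e+00,
         1.00000000e+00]])}
```

View pics/scene0.png

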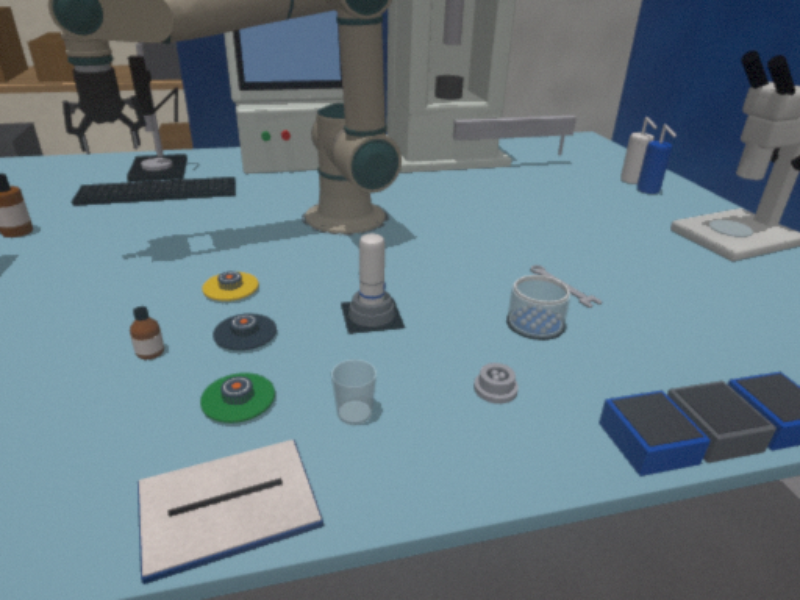

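View pics/side0.png

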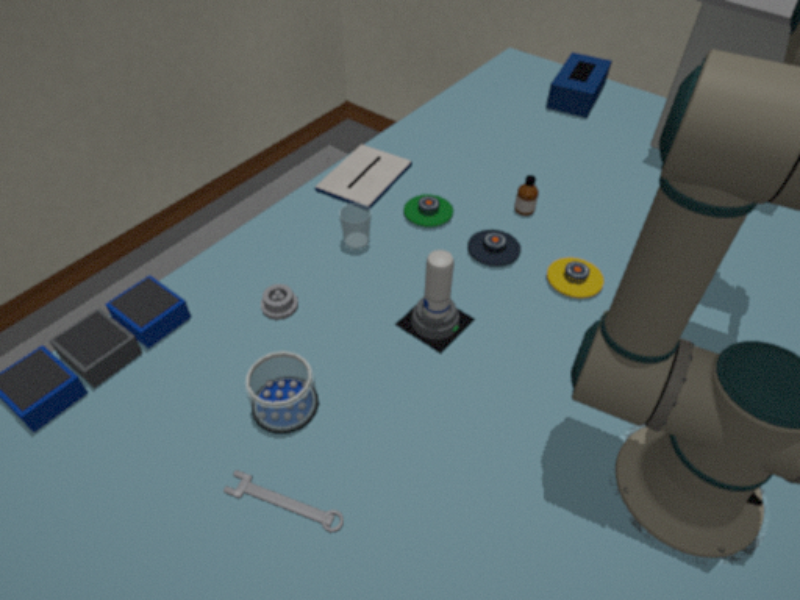

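The scene view shows three lid-like discs: yellow at (230,285), dark grey at (245,330) and green at (237,395). I choose the dark-grey one, which the side view shows at (494,245). The canister is at (540,305) in scene and (282,390) in side. The pump in its dock is at (372,270) and (438,285).

Run:
```python
from h import *
A=cam('scene');B=cam('side')
def P(c): return c[0]@np.c_[c[1],c[2]]
pts={'valve':((244.5,323),(494.5,240)),'pumptop':((372,238),(439,256)),'rim':((540,289),(280.5,368)),'canbase':((537,322),(285,408)),'beakerbase':((355,410),(356,243)),'bottlecap':((141,313),(530,181)),'pot':((497,375),(279,295)),'wrA':((537,269),(332,520)),'wrB':((592,300),(238,483)),'dockN':((342,305),(443,350)),'dock2':((403,328),(397,322)),'dock3':((395,301),(474,320)),'dock4':((350,331),(430,298)),'yellow':((230,275),(576,267)),'green':((237,383),(429,201))}
for k,(a,b) in pts.items():
  X=cv2.triangulatePoints(P(A),P(B),np.array(a,float)/1.5625-.2,np.array(b,float)/1.5625-.2).ravel();X=X[:3]/X[3]
  print(k,X.round(4), np.hypot(X[0],X[1]).round(3))
d=np.load('im0.npz')
im=np.hstack([cv2.resize(d['a'][190:240,125:195],(420,300),interpolation=2),cv2.resize(d['b'][130:180,285:355],(370,300),interpolation=2)])
save('lidcrop',im)
```

```text
valve [ 0.5146 -0.2698  0.0286] 0.581
pumptop [ 0.4966 -0.0286  0.169 ] 0.497
rim [0.5937 0.2685 0.0837] 0.652
canbase [ 0.5809  0.2843 -0.0009] 0.647
beakerbase [ 0.7576 -0.1074  0.    ] 0.765
bottlecap [ 0.5311 -0.4334  0.0802] 0.686
pot [0.754  0.1247 0.0293] 0.764
wrA [0.3869 0.3777 0.0052] 0.541
wrB [0.5381 0.4262 0.0071] 0.686
dockN [ 0.4457 -0.0437 -0.0258] 0.448
dock2 [0.5497 0.0194 0.0015] 0.55
dock3 [ 0.4411 -0.0092  0.0273] 0.441
dock4 [ 0.5381 -0.0772 -0.002 ] 0.544
yellow [ 0.3405 -0.2941  0.0368] 0.45
green [ 0.695  -0.2835  0.0356] 0.751
```

View pics/lidcrop.png

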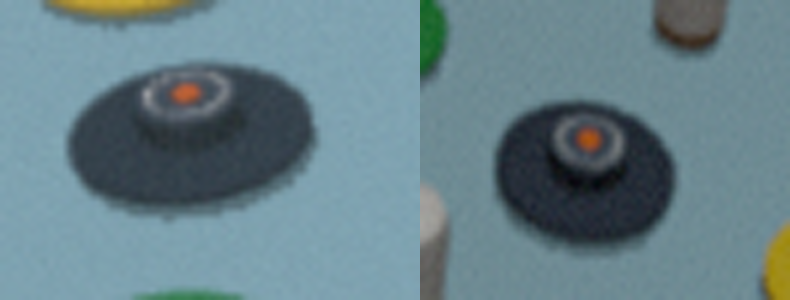

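The crop shows a dark-grey lid with an orange valve and pale ring, at about (0.515, -0.27) with its top near 0.03 m. That matches the description. Next I go above it for a wrist view.

>>> carry_out(rows=[[[0.9,-0.3,-0.05],[0,0,0.1654],0],[[0.9,-0.3,-0.05],[0,0,0.1654],0],[[0.9,-0.3,-0.05],[0,0,0.1654],0],[[0.9,-0.3,-0.05],[0,0,0.1654],0],[[0.9,-0.3,-0.05],[0,0,0.1654],0],[[0.9,-0.3,-0.05],[0,0,0.1654],0],[[0.9,-0.3,-0.05],[0,0,0.1654],0],[[0.9,-0.3,-0.05],[0,0,0.1654],0]])

```text
clock: 0.82
eef_pos: [0.3774, -0.347, 0.2213]
eef_rot: [-179.9, -0.1, 0.4]
force: [-0.8, -0.4, 0.2]
opening: 1.004
finger_force: 0.0
```

>>> carry_out(rows=[[[0.39,-0.27,0],[0,0,0],0],[[0.39,-0.27,0],[0,0,0],0],[[0.39,-0.27,0],[0,0,0],0],[[0.39,-0.27,0],[0,0,0],0],[[0.39,-0.27,0],[0,0,0],0],[[0.39,-0.27,0],[0,0,0],0]])

```text
clock: 1.32
eef_pos: [0.4899, -0.2696, 0.2206]
eef_rot: [-180.0, 0.1, 0.1]
force: [-0.0, 0.5, 0.3]
opening: 0.992
finger_force: 0.0
```

```bash
cat >> h.py <<'E'
from scipy.spatial.transform import Rotation as Ro
def wview(tag):
    s=bot.sense(); im=capture('wrist'); m=camera_model('wrist')
    T=np.eye(4); T[:3,:3]=Ro.from_euler('xyz',s['eef_rot'],degrees=True).as_matrix(); T[:3,3]=s['eef_pos']
    C=T@m['tool_from_camera']; np.savez('v_'+tag+'.npz',im=im,C=C,K=m['camera_matrix'],p=s['eef_pos']); 
    return im,C,m['camera_matrix']
def ray(C,K,uv):
    d=C[:3,:3]@np.linalg.inv(K)@np.array([uv[0],uv[1],1.]); return C[:3,3],d
def atz(C,K,uv,z):
    o,d=ray(C,K,uv); return o+d*(z-o[2])/d[2]
def meet(rs):
    A=[];b=[]
    for o,d in rs:
        d=d/np.linalg.norm(d); M=np.eye(3)-np.outer(d,d); A.append(M);b.append(M@o)
    X=np.linalg.lstsq(np.vstack(A),np.hstack(b),rcond=None)[0]; return X
def proj(C,K,X):
    X=np.atleast_2d(X); c=(X-C[:3,3])@C[:3,:3]; u=c@K.T; return u[:,:2]/u[:,2:]
def orange(im):
    h=cv2.cvtColor(im,cv2.COLOR_RGB2HSV); m=((h[...,0]<16)&(h[...,1]>130)&(h[...,2]>90)).astype(np.uint8)
    n,l,st,c=cv2.connectedComponentsWithStats(m); return [(st[i,4],c[i].round(1)) for i in range(1,n) if st[i,4]>15]
def st():
    s=bot.sense(); print('t',round(s['clock'],2),'p',s['eef_pos'].round(4),s['eef_rot'].round(2),'F',s['force'].round(1),'M',s['moment'].round(2),'op',round(s['opening'],3),'ff',round(s['finger_force'],1))
E
python3 - <<'E'
from h import *
st(); im,C,K=wview('l1'); print(orange(im)); save('l1',im)
E
```

```text
t 1.32 p [ 0.4899 -0.2696  0.2206] [-1.7998e+02  7.0000e-02  9.0000e-02] F [-0.   0.5  0.3] M [-0.   -0.02 -0.05] op 0.992 ff 0.0
[(np.int32(655), array([400.2, 123.4])), (np.int32(103), array([257.5, 139. ])), (np.int32(74), array([275.6, 266.1]))]
```

View pics/l1.png

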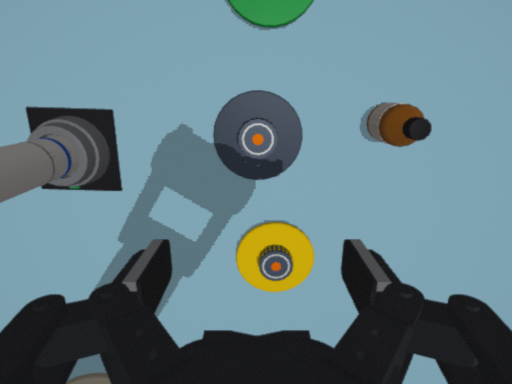

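The view shows the dark-grey lid's valve at (257.5,139), with yellow below it and green above. I take a second viewpoint next.

>>> carry_out(rows=[[[0.2,0.1,0.1],[0,0,0],0],[[0.2,0.1,0.1],[0,0,0],0],[[0.2,0.1,0.1],[0,0,0],0],[[0.2,0.1,0.1],[0,0,0],0]])

```text
clock: 1.7
eef_pos: [0.5485, -0.3013, 0.1883]
eef_rot: [-179.9, 0.3, -0.1]
force: [0.4, -1.1, -0.2]
opening: 0.999
finger_force: 0.0
```

Run:
```python
from h import *
st(); im,C,K=wview('l2'); o=orange(im); print(o)
v=np.load('v_l1.npz'); a=ray(v['C'],K,(257.5,139.))
for n,c in o:
  X=meet([a,ray(C,K,c)]); print(X.round(4), proj(C,K,X)-c, proj(v['C'],K,X)-[257.5,139])
  print(atz(C,K,c,.032).round(4), atz(v['C'],K,(257.5,139.),.032).round(4))
```

```text
t 1.7 p [ 0.5485 -0.3013  0.1883] [-1.7986e+02  2.6000e-01 -1.1000e-01] F [ 0.4 -1.1 -0.2] M [-0.02 -0.01  0.01] op 0.999 ff 0.0
[(np.int32(132), array([239. ,  15.3])), (np.int32(697), array([378.6, 179.5])), (np.int32(108), array([230.6, 193. ])), (np.int32(75), array([253.5, 316.9]))]
[ 0.587  -0.2905  0.5113] [[44.08852011 -7.80463475]] [[-48.85128839   7.77510005]]
[ 0.6983 -0.2849  0.032 ] [ 0.5147 -0.2716  0.032 ]
[ 0.5987 -0.2817  0.3828] [[ 228.49256039 -552.18700706]] [[-771.69285802 2269.20281691]]
[ 0.5306 -0.4422  0.032 ] [ 0.5147 -0.2716  0.032 ]
[ 0.5149 -0.2716  0.0333] [[0.04894429 0.02438983]] [[-0.04671803 -0.02429896]]
[ 0.5145 -0.2714  0.032 ] [ 0.5147 -0.2716  0.032 ]
[ 0.5483 -0.286   0.269 ] [[-41.86027996  -1.17066516]] [[37.27249091  1.10319021]]
[ 0.3374 -0.2973  0.032 ] [ 0.5147 -0.2716  0.032 ]
```

Two views put the valve at (0.515, -0.2716, 0.033), which agrees with the 32 mm in the text. I descend onto it in steps.

>>> carry_out(rows=[[[-0.1173,-0.0937,0.15],[0,0,0],0],[[-0.1173,-0.0937,0.25],[0,0,0],0],[[-0.1173,-0.0937,0.35],[0,0,0],0],[[-0.1173,-0.0937,0.44],[0,0,0],0],[[-0.1173,-0.0937,0.48],[0,0,0],0],[[-0.1173,-0.0937,0.51],[0,0,0],0],[[-0.1173,-0.0937,0.53],[0,0,0],0],[[-0.1173,-0.0937,0.5467],[0,0,0],0],[[-0.1173,-0.0937,0.5467],[0,0,0],0]])

```text
clock: 2.5
eef_pos: [0.5149, -0.2724, 0.028]
eef_rot: [179.9, -0.1, -0.0]
force: [0.2, 0.5, -0.1]
opening: 1.001
finger_force: 0.0
```

Run:
```python
from h import *
st(); im,C,K=wview('l3'); print([(n,c,atz(C,K,c,.032).round(4)) for n,c in orange(im)]); save('l3',im)
```

```text
t 2.5 p [ 0.5149 -0.2724  0.028 ] [ 1.7995e+02 -7.0000e-02 -1.0000e-02] F [ 0.2  0.5 -0.1] M [ 0.07  0.04 -0.04] op 1.001 ff 0.0
[(np.int32(377), array([254. , 225.7]), array([ 0.5145, -0.2717,  0.032 ]))]
```

View pics/l3.png

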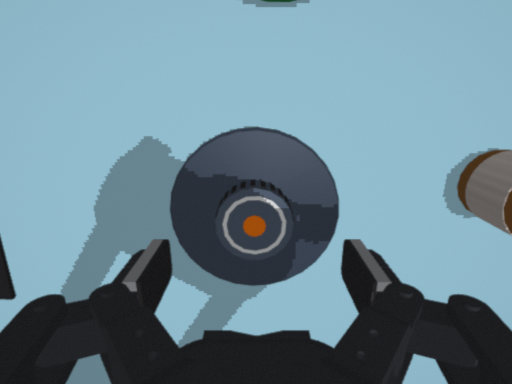

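The valve at (254,226) projects to (0.5145, -0.2717), so it is centred between the jaws. I close now.

>>> carry_out(rows=[[[0,0,0],[0,0,0],1],[[0,0,0],[0,0,0],1],[[0,0,0],[0,0,0],1],[[0,0,0],[0,0,0],1],[[0,0,0],[0,0,0],1],[[0,0,0],[0,0,0],1],[[0,0,0],[0,0,0],1],[[0,0,0],[0,0,0],1]])

```text
clock: 3.22
eef_pos: [0.5145, -0.272, 0.0272]
eef_rot: [180.0, 0.0, -0.0]
force: [-0.8, -0.2, 0.1]
opening: 0.001
finger_force: 0.0
```

Run:
```python
from h import *
st(); im,C,K=wview('l4'); print([(n,c,atz(C,K,c,.032).round(4)) for n,c in orange(im)]); save('l4',im)
```

```text
t 3.22 p [ 0.5145 -0.272   0.0272] [180.   0.  -0.] F [-0.8 -0.2  0.1] M [0.01 0.01 0.05] op 0.001 ff 0.0
[(np.int32(224), array([254.8, 221.8]), array([ 0.517 , -0.2717,  0.032 ]))]
```

View pics/l4.png

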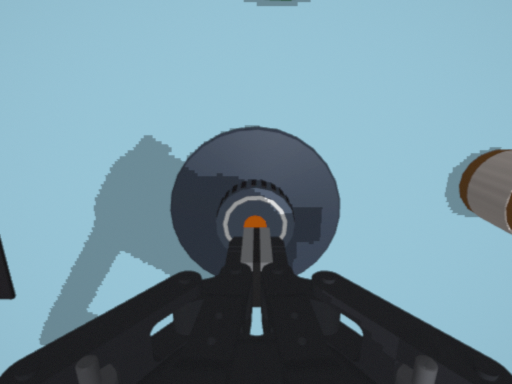

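The view shows the fingers closed above the housing: the tips are at row 228 and the valve at (255,222) is half covered. Working back from the open-pads view (tips at rows about 242, 172 px apart), the tips stand about 38 mm behind the stated TCP when open. So I must go about 37 mm lower. I reopen and descend with a force check.

>>> carry_out(rows=[[[0,0,0],[0,0,0],0],[[0,0,0],[0,0,0],0],[[0,0,0],[0,0,0],0],[[0,0,0],[0,0,0],0],[[0,0,0],[0,0,0],0],[[0,0,0.03],[0,0,0],0],[[0,0,0.05],[0,0,0],0],[[0,0,0.07],[0,0,0],0],[[0,0,0.08],[0,0,0],0],[[0,0,0.08],[0,0,0],0]])

```text
clock: 4.1
eef_pos: [0.5138, -0.2715, 0.0017]
eef_rot: [-179.9, 0.1, 0.0]
force: [-0.2, -0.0, 0.1]
opening: 0.998
finger_force: 0.0
```

Run:
```python
from h import *
st(); im,C,K=wview('l5'); print([(n,c,atz(C,K,c,.032).round(4)) for n,c in orange(im)]); save('l5',im)
```

```text
t 4.1 p [ 0.5138 -0.2715  0.0017] [-1.7993e+02  1.2000e-01  0.0000e+00] F [-0.2 -0.   0.1] M [-0.    0.02  0.03] op 0.998 ff 0.0
[(np.int32(505), array([255.3, 245.1]), array([ 0.5144, -0.2717,  0.032 ]))]
```

View pics/l5.png

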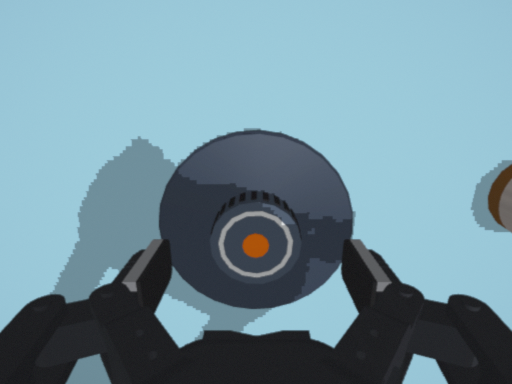

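The valve at (255,245) is still centred, and there is no contact at TCP z 0.002, which confirms the offset. I go lower and close.

>>> carry_out(rows=[[[0,0,0.02],[0,0,0],0],[[0,0,0.035],[0,0,0],0],[[0,0,0.045],[0,0,0],0],[[0,0,0.045],[0,0,0],0.5],[[0,0,0.045],[0,0,0],1],[[0,0,0.045],[0,0,0],1],[[0,0,0.045],[0,0,0],1],[[0,0,0.045],[0,0,0],1],[[0,0,0.045],[0,0,0],1]])

```text
clock: 4.9
eef_pos: [0.515, -0.2723, -0.0095]
eef_rot: [179.9, -0.1, -0.0]
force: [-0.4, 0.5, 3.7]
opening: 0.537
finger_force: 62.1
```

Gripped at opening 0.537. I lift high, so the lid clears the pump, and carry it towards the canister.

>>> carry_out(rows=[[[0,0,-0.05],[0,0,0],1],[[0,0,-0.15],[0,0,0],1],[[0,0,-0.28],[0,0,0],1],[[0,0,-0.41],[0,0,0],1],[[0,0,-0.54],[0,0,0],1],[[0,0,-0.65],[0,0,0],1],[[0,0,-0.72],[0,0,0],1],[[0,-0.1,-0.72],[0,0,0],1],[[0,-0.2,-0.72],[0,0,0],1],[[0,-0.3,-0.72],[0,0,0],1]])

```text
clock: 5.73
eef_pos: [0.5141, -0.1811, 0.2053]
eef_rot: [-180.0, 0.0, -0.1]
force: [0.6, 1.0, -2.2]
opening: 0.535
finger_force: 62.0
```

>>> carry_out(rows=[[[0,-0.1,0],[0,0,0],1],[[0,-0.2,0],[0,0,0],1],[[0,-0.3,0],[0,0,0],1],[[0,-0.4,0],[0,0,0],1],[[0,-0.5,0],[0,0,0],1],[[0,-0.6,0],[0,0,0],1],[[0,-0.7,0],[0,0,0],1],[[0,-0.8,0],[0,0,0],1],[[0,-0.9,0],[0,0,0],1],[[0,-0.9,0],[0,0,0],1]])

```text
clock: 6.57
eef_pos: [0.5138, 0.0925, 0.205]
eef_rot: [-179.9, 0.1, 0.3]
force: [-0.3, 0.6, -2.1]
opening: 0.534
finger_force: 62.1
```

Run:
```python
from h import *
st(); im,C,K=wview('c1'); print([(n,c,atz(C,K,c,.2).round(4)) for n,c in orange(im)]); save('c1',im)
```

```text
t 6.57 p [0.5138 0.0925 0.205 ] [-1.7991e+02  7.0000e-02  2.8000e-01] F [-0.3  0.6 -2.1] M [ 0.04  0.02 -0.  ] op 0.534 ff 62.1
[(np.int32(579), array([256.3, 257.8]), array([0.4856, 0.0917, 0.2   ]))]
```

View pics/c1.png

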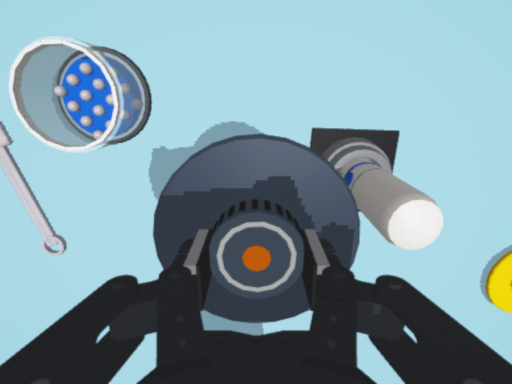

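The wrist view shows the level lid with its valve at (256,258), the canister ring centred near (65,95), and the pump top at (413,223). I fit the ring in all three cameras.

```bash
cat >> h.py <<'E'
def CK(n):
    K,R,t=cam(n); C=np.eye(4); C[:3,:3]=R.T; C[:3,3]=-R.T@t; return C,K
def white(im):
    f=im.astype(float); return cv2.GaussianBlur(f.min(2)-.7*(f.max(2)-f.min(2)),(0,0),1.)
TH=np.linspace(0,2*np.pi,120)[:-1]
def ringfit(views,x0,r,free_z=True):
    from scipy.optimize import minimize
    ws=[(white(i),C,K) for i,C,K in views]
    def f(p):
        P=np.c_[p[0]+r*np.cos(TH),p[1]+r*np.sin(TH),np.full(len(TH),p[2] if len(p)>2 else x0[2])]
        s=0
        for w,C,K in ws:
            u=proj(C,K,P).astype(np.float32); s-=cv2.remap(w.astype(np.float32),u[None,:,0],u[None,:,1],1).mean()
        return s
    x0=np.array(x0); n=3 if free_z else 2
    best=min(((f(x0[:n]+np.array([a,b,0][:n])),a,b) for a in np.arange(-.024,.025,.004) for b in np.arange(-.024,.025,.004)))
    s=x0[:n]+np.array([best[1],best[2],0][:n])
    o=minimize(f,s,method='Nelder-Mead',options=dict(initial_simplex=np.vstack([s]+[s+.004*e for e in np.eye(n)]),xatol=1e-5))
    return o.x.round(4),round(o.fun,1)
E
python3 - <<'E'
from h import *
v=np.load('v_c1.npz');d=np.load('im0.npz')
W=(v['im'],v['C'],v['K']);S=(d['a'],*CK('scene'));T=(d['b'],*CK('side'))
x0=[.587,.275,.079]
for n,l in (('W',[W]),('S',[S]),('T',[T])): print(n,ringfit(l,x0,.0488,False),ringfit(l,x0,.0488))
print('all',ringfit([W,S,T],x0,.0488))
# lid flange ring: pale circle r 19.5 on held lid
print('lidring',ringfit([W],[.514,.0925,.246],.0188,True), [atz(v['C'],v['K'],(256.3,257.8),z).round(4) for z in (.242,.2465,.25)])
E
```

```text
W (array([0.5866, 0.2777]), np.float64(-220.6)) (array([0.5866, 0.2754, 0.083 ]), np.float64(-226.8))
S (array([0.5866, 0.2788]), np.float64(-133.1)) (array([0.5878, 0.278 , 0.0799]), np.float64(-133.2))
T (array([0.5848, 0.2793]), np.float64(-116.9)) (array([0.5765, 0.2844, 0.0926]), np.float64(-118.0))
all (array([0.5865, 0.2778, 0.0792]), np.float64(-467.6))
lidring (array([0.5108, 0.0918, 0.2417]), np.float64(-164.3)) [array([0.5109, 0.0917, 0.242 ]), array([0.5136, 0.0917, 0.2465]), array([0.5157, 0.0917, 0.25  ])]
```

The canister fits at (0.5865, 0.2778) with its ring top at 0.079, as expected. I move the lid above it.

>>> carry_out(rows=[[[0.05,-0.13,0],[0,0,0],1],[[0.1,-0.26,0],[0,0,0],1],[[0.15,-0.39,0],[0,0,0],1],[[0.2,-0.52,0],[0,0,0],1],[[0.24,-0.6,0.05],[0,0,0],1],[[0.24,-0.634,0.12],[0,0,0],1],[[0.24,-0.634,0.22],[0,0,0],1],[[0.24,-0.634,0.3],[0,0,0],1],[[0.24,-0.634,0.35],[0,0,0],1],[[0.24,-0.634,0.35],[0,0,0],1]])

```text
clock: 7.45
eef_pos: [0.5845, 0.2762, 0.0949]
eef_rot: [179.8, 0.5, -0.1]
force: [0.0, 0.2, -1.7]
opening: 0.537
finger_force: 62.3
```

Run:
```python
from h import *
st(); im,C,K=wview('c2'); print([(n,c,atz(C,K,c,.1+.0415).round(4)) for n,c in orange(im)])
a=capture('scene');b=capture('side');np.savez('im2.npz',a=a,b=b)
S=(a,*CK('scene'));T=(b,*CK('side')); W=(im,C,K)
print(ringfit([S,T],[.5865,.2778,.0795],.0488,False),ringfit([W],[.5865,.2778,.141],.0188,False))
save('c2',np.hstack([cv2.resize(a[150:230,295:395],(400,320)),cv2.resize(b[200:280,130:230],(400,320))]))
st()
```

```text
t 7.45 p [0.5845 0.2762 0.0949] [ 1.7977e+02  4.9000e-01 -5.0000e-02] F [ 0.   0.2 -1.7] M [-0.06 -0.01  0.03] op 0.537 ff 62.3
[(np.int32(578), array([256.2, 257.7]), array([0.5878, 0.2757, 0.1415]))]
(array([0.5829, 0.282 ]), np.float64(-151.3)) (array([0.5868, 0.2763]), np.float64(-101.3))
t 7.6 p [0.5873 0.2778 0.102 ] [-1.7998e+02 -9.0000e-02 -5.0000e-02] F [ 0.1  0.7 -1.6] M [-0.03 -0.03  0.02] op 0.536 ff 62.3
```

View pics/c2.png

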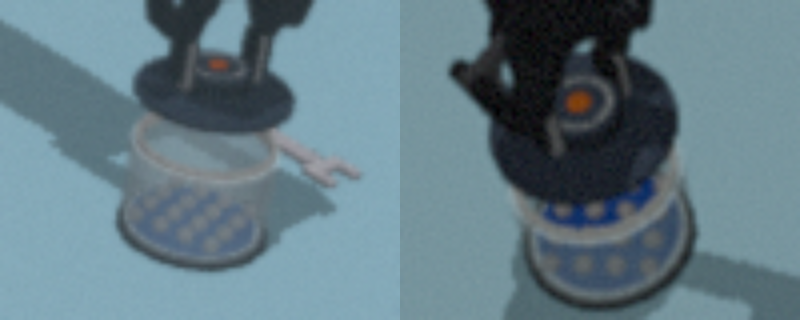

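The crop shows the lid hovering level over the canister, concentric in both views (scene left, side right). I lower it slowly until it bears on the ring.

>>> carry_out(rows=[[[0,0,0.03],[0,0,0],1],[[0,0,0.06],[0,0,0],1],[[0,0,0.09],[0,0,0],1],[[0,0,0.11],[0,0,0],1],[[0,0,0.12],[0,0,0],1],[[0,0,0.125],[0,0,0],1],[[0,0,0.13],[0,0,0],1],[[0,0,0.133],[0,0,0],1],[[0,0,0.133],[0,0,0],1]])

```text
clock: 8.35
eef_pos: [0.5868, 0.2783, 0.0623]
eef_rot: [-180.0, -0.1, 0.0]
force: [-2.8, -2.0, 4.6]
opening: 0.533
finger_force: 62.9
```

Contact is at the expected height. I press on in about 1 mm steps.

>>> carry_out(rows=[[[0,0,0.004],[0,0,0],1],[[0,0,0.007],[0,0,0],1],[[0,0,0.01],[0,0,0],1],[[0,0,0.01],[0,0,0],1],[[0,0,0.01],[0,0,0],1]])

```text
clock: 8.77
eef_pos: [0.5868, 0.2784, 0.0597]
eef_rot: [-180.0, -0.1, 0.0]
force: [-4.8, -1.7, 7.3]
opening: 0.536
finger_force: 63.1
```

>>> carry_out(rows=[[[0,0,0.004],[0,0,0],1],[[0,0,0.007],[0,0,0],1],[[0,0,0.007],[0,0,0],1],[[0,0,0.007],[0,0,0],1]])

```text
clock: 9.1
eef_pos: [0.5869, 0.2784, 0.0577]
eef_rot: [-180.0, -0.1, 0.0]
force: [-5.8, -2.0, 6.7]
opening: 0.539
finger_force: 63.1
```

>>> carry_out(rows=[[[0,0,0.004],[0,0,0],1],[[0,0,0.008],[0,0,0],1],[[0,0,0.008],[0,0,0],1],[[0,0,0.008],[0,0,0],1]])

```text
clock: 9.43
eef_pos: [0.587, 0.2784, 0.0574]
eef_rot: [-180.0, -0.1, 0.0]
force: [-10.9, -4.8, 16.8]
opening: 0.537
finger_force: 64.2
```

>>> carry_out(rows=[[[0,0,0.004],[0,0,0],1],[[0,0,0.004],[0,0,0],1],[[0,0,0.004],[0,0,0],1]])

```text
clock: 9.68
eef_pos: [0.5871, 0.2785, 0.0574]
eef_rot: [-180.0, -0.2, 0.0]
force: [-14.3, -7.1, 23.2]
opening: 0.532
finger_force: 64.8
```

It is home: z stopped at 0.0574 and the force jumped to 23 N. I unload, open and rise.

>>> carry_out(rows=[[[0,0,-0.008],[0,0,0],1],[[0,0,-0.014],[0,0,0],1],[[0,0,-0.014],[0,0,0],1],[[0,0,-0.014],[0,0,0],0],[[0,0,-0.014],[0,0,0],0],[[0,0,-0.014],[0,0,0],0],[[0,0,-0.014],[0,0,0],0],[[0,0,-0.014],[0,0,0],0]])

```text
clock: 10.35
eef_pos: [0.5864, 0.2782, 0.0558]
eef_rot: [180.0, 0.0, -0.0]
force: [0.5, -0.1, -1.3]
opening: 0.999
finger_force: 0.0
```

>>> carry_out(rows=[[[0,0,-0.05],[0,0,0],0],[[0,0,-0.12],[0,0,0],0],[[0,0,-0.22],[0,0,0],0],[[0,0,-0.33],[0,0,0],0],[[0,0,-0.44],[0,0,0],0],[[0,0,-0.5],[0,0,0],0],[[0,0,-0.5],[0,0,0],0],[[0,0,-0.5],[0,0,0],0]])

```text
clock: 11.02
eef_pos: [0.587, 0.2785, 0.2075]
eef_rot: [-179.9, -0.1, -0.0]
force: [-0.7, -0.2, -0.2]
opening: 0.999
finger_force: 0.0
```

Run:
```python
from h import *
st(); im,C,K=wview('d1'); print([(n,c,atz(C,K,c,.099).round(4)) for n,c in orange(im)])
a=capture('scene');b=capture('side');np.savez('im3.npz',a=a,b=b)
st(); wview('d1b')
A=CK('scene');B=CK('side')
oa=[(n,c) for n,c in orange(a)];ob=[(n,c) for n,c in orange(b)]
print(oa,ob)
for q in (.099,): print('pred',proj(*A,[.5868,.2783,q]),proj(*B,[.5868,.2783,q]))
print('lidring W',ringfit([(im,C,K)],[.587,.278,.099],.0188,False),ringfit([(im,C,K)],[.587,.278,.099],.0188))
for x0 in ([.5868,.2783,.079],): print('canring S,T',ringfit([(a,*A)],x0,.0488,False),ringfit([(b,*B)],x0,.0488,False))
save('d1',im)
```

```text
t 11.02 p [0.587  0.2785 0.2075] [-1.7995e+02 -1.4000e-01 -0.0000e+00] F [-0.7 -0.2 -0.2] M [0.03 0.07 0.03] op 0.999 ff 0.0
[(np.int32(155), array([256.3, 176.4]), array([0.5872, 0.2779, 0.099 ]))]
t 11.17 p [0.5859 0.278  0.204 ] [179.92   0.19  -0.  ] F [ 0.4 -0.2 -0.5] M [-0.02  0.02 -0.02] op 1.001 ff 0.0
[(np.int32(32), array([  5.2, 122.6])), (np.int32(36), array([ 89.6, 209.6])), (np.int32(16), array([151.1, 246.3]))] [(np.int32(20), array([176.3, 236.2]))]
pred [[347.35673222 178.52487331]] [[176.56622397 235.87884073]]
lidring W (array([0.587 , 0.2781]), np.float64(-105.6)) (array([0.584 , 0.2779, 0.0873]), np.float64(-114.3))
canring S,T (array([0.4588, 0.4655]), np.float64(-94.5)) (array([0.696 , 0.2656]), np.float64(-86.8))
```

The valve is at (0.587, 0.278, 0.099), so the lid is home and centred. On to the pump, with a view from straight overhead.

>>> carry_out(rows=[[[-0.556,0.762,0],[0,0,0],0],[[-0.556,0.762,0],[0,0,0],0],[[-0.556,0.762,0],[0,0,0],0],[[-0.556,0.762,0],[0,0,0],0],[[-0.556,0.762,0],[0,0,0],0],[[-0.556,0.762,0],[0,0,0],0],[[-0.556,0.762,0],[0,0,0],0],[[-0.556,0.762,0],[0,0,0],0],[[-0.556,0.762,0],[0,0,0],0],[[-0.556,0.762,0],[0,0,0],0]])

```text
clock: 12.05
eef_pos: [0.4198, 0.0499, 0.2058]
eef_rot: [-180.0, 0.0, -0.0]
force: [0.4, -0.8, 0.8]
opening: 0.998
finger_force: 0.0
```

```bash
cat >> h.py <<'E'
def whites(im,lo=150):
    f=im.astype(int); m=((f.min(2)>lo)&(f.max(2)-f.min(2)<30)).astype(np.uint8)
    n,l,st_,c=cv2.connectedComponentsWithStats(m); return [(st_[i].tolist(),c[i].round(1)) for i in range(1,n) if st_[i,4]>150],l
E
python3 - <<'E'
from h import *
st(); im,C,K=wview('p1'); print(proj(C,K,[[.4966,-.0286,.172],[.4966,-.0286,.027],[.4966,-.0286,.157]]).round(1))
for lo in (130,160,185): print(lo,whites(im,lo)[0])
E
```

```text
t 12.05 p [0.4198 0.0499 0.2058] [-1.7999e+02  3.0000e-02 -2.0000e-02] F [ 0.4 -0.8  0.8] M [0.03 0.03 0.04] op 0.998 ff 0.0
[[374.7  93.5]
 [325.2  94.1]
 [366.5  93.6]]
130 [([343, 62, 63, 66, 3192], array([373.9,  94.8])), ([0, 163, 17, 31, 188], array([  6.3, 179.2]))]
160 [([344, 63, 61, 64, 3029], array([374.2,  94.6]))]
185 [([361, 80, 29, 26, 517], array([374.7,  92. ]))]
```

>>> carry_out(rows=[[[0,0.267,0],[0,0,0],0],[[0,0.267,0],[0,0,0],0],[[0,0.267,0],[0,0,0],0],[[0,0.267,0],[0,0,0],0],[[0,0.267,0],[0,0,0],0],[[0,0.267,0],[0,0,0],0]])

```text
clock: 12.6
eef_pos: [0.42, -0.0293, 0.206]
eef_rot: [-180.0, 0.0, 0.1]
force: [-0.8, 0.1, 0.4]
opening: 1.004
finger_force: 0.0
```

Run:
```python
from h import *
st(); im,C,K=wview('p2'); print(proj(C,K,[[.4966,-.0286,.172],[.4966,-.0286,.027],[.4966,-.0286,.157]]).round(1))
for lo in (130,160,185): print(lo,whites(im,lo)[0])
```

```text
t 12.6 p [ 0.42   -0.0293  0.206 ] [-1.7998e+02  4.0000e-02  1.1000e-01] F [-0.8  0.1  0.4] M [-0.01  0.02 -0.06] op 1.004 ff 0.0
[[254.5  93.9]
 [255.3  94.3]
 [254.6  94. ]]
130 [([226, 63, 63, 65, 3185], array([256.6,  95.1]))]
160 [([227, 64, 61, 63, 2985], array([256.7,  94.9]))]
185 [([245, 80, 26, 28, 537], array([257.7,  93.4]))]
```

Run:
```python
from h import *
a=np.load('v_p1.npz');b=np.load('v_p2.npz');K=a['K']
print(meet([ray(a['C'],K,(374.7,92.5)),ray(b['C'],K,(257.3,93.8))]).round(4), atz(b['C'],K,(256.8,95.0),.15).round(4), atz(b['C'],K,(256.8,95.0),.165).round(4))
# blue band / yawless check in scene+side : pump white silhouette axis
th=np.linspace(0,6.28,60)
for v in(a,b):
  for z in (.157,):
    for X in ([.4955,-.0302],): 
      q=proj(v['C'],K,np.c_[X[0]+.024*np.cos(th),X[1]+.024*np.sin(th),np.full(60,z)]);print(q.min(0).round(1),q.max(0).round(1))
```

```text
[ 0.497  -0.0305  0.167 ] [ 0.4959 -0.0301  0.15  ] [ 0.4959 -0.0301  0.165 ]
[334.6  58.4] [402.9 129.6]
[223.   58.8] [290.8 129.9]
```

The pump axis is at (0.496, -0.030) with its top near 0.17, as expected. I go down over it and grip.

>>> carry_out(rows=[[[0.13,0,0],[0,0,0],0],[[0.2537,0,0],[0,0,0],0],[[0.2537,0,0.03],[0,0,0],0],[[0.2537,0,0.1],[0,0,0],0],[[0.2537,0,0.18],[0,0,0],0],[[0.2537,0,0.26],[0,0,0],0],[[0.2537,0,0.32],[0,0,0],0],[[0.2537,0,0.357],[0,0,0],0],[[0.2537,0,0.357],[0,0,0],0],[[0.2537,0,0.357],[0,0,0],0]])

```text
clock: 13.48
eef_pos: [0.4959, -0.0299, 0.0995]
eef_rot: [180.0, 0.0, 0.1]
force: [-0.2, -0.1, 0.5]
opening: 1.0
finger_force: 0.0
```

>>> carry_out(rows=[[[0,0,0],[0,0,0],1],[[0,0,0],[0,0,0],1],[[0,0,0],[0,0,0],1],[[0,0,0],[0,0,0],1],[[0,0,0],[0,0,0],1],[[0,0,0],[0,0,0],1]])

```text
clock: 13.98
eef_pos: [0.4967, -0.0304, 0.1006]
eef_rot: [180.0, -0.2, 0.0]
force: [-0.8, 2.3, 6.6]
opening: 0.547
finger_force: 61.0
```

Gripped. I lift straight out, then move across.

>>> carry_out(rows=[[[0,0,-0.04],[0,0,0],1],[[0,0,-0.1],[0,0,0],1],[[0,0,-0.17],[0,0,0],1],[[0,0,-0.25],[0,0,0],1],[[0,0,-0.34],[0,0,0],1],[[0,0,-0.43],[0,0,0],1],[[0,0,-0.5],[0,0,0],1],[[0,0,-0.53],[0,0,0],1],[[0,-0.027,-0.53],[0,0,0],1]])

```text
clock: 14.73
eef_pos: [0.4964, -0.0231, 0.2605]
eef_rot: [179.9, -0.2, -0.1]
force: [0.7, 0.4, -2.3]
opening: 0.548
finger_force: 62.0
```

>>> carry_out(rows=[[[0.03,-0.1,0],[0,0,0],1],[[0.06,-0.2,0],[0,0,0],1],[[0.09,-0.3,0],[0,0,0],1],[[0.12,-0.4,0],[0,0,0],1],[[0.15,-0.5,0],[0,0,0],1],[[0.18,-0.6,0],[0,0,0],1],[[0.21,-0.7,0],[0,0,0],1],[[0.24,-0.8,0],[0,0,0],1],[[0.27,-0.9,0],[0,0,0],1],[[0.3,-1,0],[0,0,0],1]])

```text
clock: 15.57
eef_pos: [0.5851, 0.2796, 0.2554]
eef_rot: [179.9, 0.2, 0.0]
force: [0.0, 0.9, -1.3]
opening: 0.551
finger_force: 62.3
```

>>> carry_out(rows=[[[0,0,0.05],[0,0,0],1],[[0,0,0.1],[0,0,0],1],[[0,0,0.13],[0,0,0],1],[[0,0,0.13],[0,0,0],1],[[0,0,0.13],[0,0,0],1]])

```text
clock: 15.98
eef_pos: [0.5852, 0.2774, 0.2178]
eef_rot: [179.9, 0.2, -0.0]
force: [0.4, 0.6, -2.5]
opening: 0.544
finger_force: 62.6
```

Run:
```python
from h import *
st(); a=capture('scene');b=capture('side');im,C,K=wview('q1');np.savez('im4.npz',a=a,b=b)
print('orange',orange(a),orange(b),orange(im))
u,l=whites(b,120)
save('q1',np.hstack([cv2.resize(a[95:245,297:397],(400,600),interpolation=2),cv2.resize(b[120:270,126:226],(400,600),interpolation=2)]))
```

```text
t 15.98 p [0.5852 0.2774 0.2178] [ 1.7994e+02  1.5000e-01 -2.0000e-02] F [ 0.4  0.6 -2.5] M [-0.04  0.01 -0.04] op 0.544 ff 62.6
orange [(np.int32(33), array([  5.3, 122.6])), (np.int32(38), array([ 88.8, 209.5])), (np.int32(16), array([151.1, 246.3]))] [] []
```

View pics/q1.png

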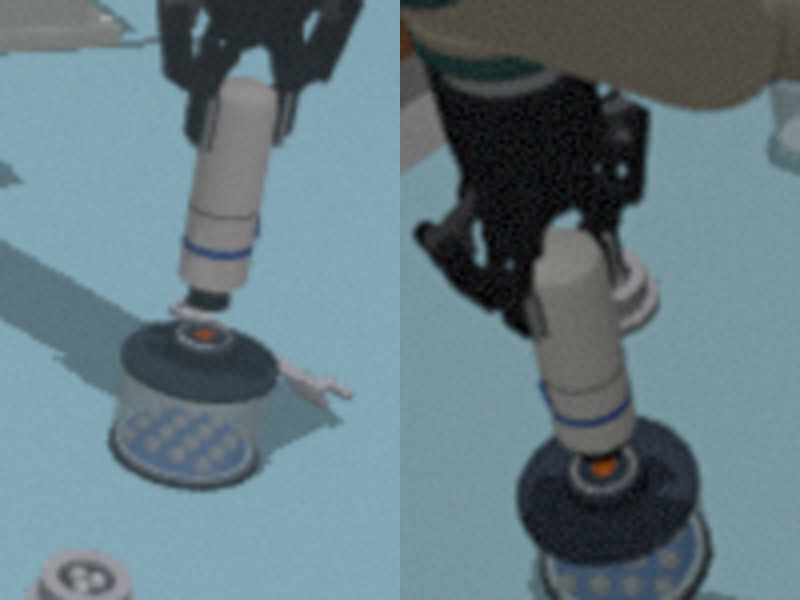

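The crop shows the lid level and home. The pump hangs above the valve, with its cup at crop (207,305) in the scene half and just over the valve at (603,465) in the side half. I check the pump's tilt and centring against a projected vertical axis.

Run:
```python
from h import *
from scipy.optimize import least_squares
d=np.load('im4.npz'); obs=[]
p=np.array([.5852,.2774]); 
for n,im in (('scene',d['a']),('side',d['b'])):
    C,K=CK(n)
    ax=lambda z,C=C,K=K: proj(C,K,np.array([*p,z]))[0]
    f=im.astype(int); m=(f.min(2)>85)&(f.max(2)-f.min(2)<45)&(f[...,0]>=f[...,2]-22)
    out=[]
    for z in np.arange(.15,.235,.008):
        u0,v0=ax(z); t=ax(z+.01)-ax(z-.01); nrm=np.array([-t[1],t[0]])/np.hypot(*t)
        if nrm[0]<0:nrm=-nrm
        s=np.arange(-22,22.1,.25); g=cv2.remap(cv2.GaussianBlur(m.astype(np.float32),(0,0),.7),(u0+s*nrm[0]).astype(np.float32)[None],(v0+s*nrm[1]).astype(np.float32)[None],1)[0]
        i0=len(s)//2; 
        if g[i0]<.5: continue
        i=i0
        while i>0 and g[i]>.5:i-=1
        j=i0
        while j<len(s)-1 and g[j]>.5:j+=1
        out.append((round(z,3),s[i],s[j],(s[i]+s[j])/2)); obs.append((C,K,z,nrm,np.array([u0,v0]),(s[i]+s[j])/2))
    print(n,[tuple(float(round(q,2)) for q in o) for o in out])
obs=[o for o in obs if abs(o[5])<3]
def res(q):
    r=[]
    for C,K,z,nm,o,mid in obs:
        X=np.array([p[0]+q[0]+q[2]*(z-.19),p[1]+q[1]+q[3]*(z-.19),z]); r.append((proj(C,K,X)[0]-o)@nm-mid)
    return r
r=least_squares(res,np.zeros(4),loss='soft_l1',f_scale=.3); q=r.x
print('offset at z.19',q[:2].round(4),'slope',q[2:].round(4),'lip xy',(p+q[:2]+q[2:]*(.124-.19)).round(4)); 
A=CK('scene');print('valve pred scene',proj(*A,[[.587,.278,.099],[p[0],p[1],.124],[p[0],p[1],.289]]).round(1),'side',proj(*CK('side'),[[.587,.278,.099],[p[0],p[1],.124],[p[0],p[1],.289]]).round(1)); st()
```

```text
scene [(0.15, -8.25, 9.0, 0.38), (0.16, -8.75, 8.75, 0.0), (0.17, -8.0, 8.0, 0.0), (0.18, -8.25, 9.25, 0.5), (0.19, -8.5, 9.0, 0.25), (0.2, -8.25, 8.75, 0.25), (0.21, -8.5, 9.0, 0.25), (0.21, -9.0, 9.0, 0.0), (0.22, -8.5, 9.0, 0.25), (0.23, -9.0, 8.75, -0.12)]
side [(0.15, -5.5, 4.5, -0.5), (0.16, -8.5, 7.75, -0.38), (0.17, -9.25, 8.75, -0.25), (0.17, -9.75, 6.25, -1.75), (0.18, -9.75, 7.0, -1.38), (0.19, -10.0, 9.25, -0.38), (0.2, -11.0, 10.75, -0.12), (0.21, -11.5, 10.75, -0.38), (0.21, -11.0, 10.25, -0.38), (0.22, -11.0, 18.0, 3.5), (0.23, -6.75, 11.0, 2.12)]
offset at z.19 [ 0.0047 -0.0022] slope [-0.1801  0.0992] lip xy [0.6017 0.2687]
valve pred scene [[347.3 178.6]
 [348.2 170.7]
 [357.9 115.6]] side [[176.6 235.8]
 [175.8 229.8]
 [164.3 181.7]]
t 16.13 p [0.5862 0.2775 0.2205] [-1.7996e+02 -1.1000e-01 -3.0000e-02] F [ 0.2  0.8 -3.2] M [ 0.03  0.05 -0.01] op 0.547 ff 62.6
```

The silhouette mid-lines stay within about 0.4 px of the vertical axis in both views, ignoring the side rows spoiled by the background. So the pump is upright and about 1 mm off centre. I lower gently to just above contact.

>>> carry_out(rows=[[[0.0033,0,0.02],[0,0,0],1],[[0.0033,0,0.04],[0,0,0],1],[[0.0033,0,0.055],[0,0,0],1],[[0.0033,0,0.067],[0,0,0],1],[[0.0033,0,0.075],[0,0,0],1],[[0.0033,0,0.08],[0,0,0],1],[[0.0033,0,0.08],[0,0,0],1],[[0.0033,0,0.08],[0,0,0],1]])

```text
clock: 16.8
eef_pos: [0.5869, 0.2777, 0.1953]
eef_rot: [180.0, -0.0, -0.0]
force: [0.0, -1.1, -2.2]
opening: 0.548
finger_force: 62.6
```

>>> carry_out(rows=[[[0,0,0.005],[0,0,0],1],[[0,0,0.01],[0,0,0],1],[[0,0,0.01],[0,0,0],1],[[0,0,0.01],[0,0,0],1],[[0,0,0.01],[0,0,0],1]])

```text
clock: 17.22
eef_pos: [0.5869, 0.2777, 0.1924]
eef_rot: [-180.0, -0.0, 0.0]
force: [0.2, 0.0, -2.3]
opening: 0.545
finger_force: 62.6
```

>>> carry_out(rows=[[[0,0,0.004],[0,0,0],1],[[0,0,0.008],[0,0,0],1],[[0,0,0.008],[0,0,0],1],[[0,0,0.008],[0,0,0],1]])

```text
clock: 17.55
eef_pos: [0.5869, 0.2777, 0.19]
eef_rot: [-180.0, -0.0, 0.0]
force: [0.7, 0.1, -0.9]
opening: 0.546
finger_force: 62.7
```

>>> carry_out(rows=[[[0,0,0.004],[0,0,0],1],[[0,0,0.007],[0,0,0],1],[[0,0,0.007],[0,0,0],1],[[0,0,0.007],[0,0,0],1],[[0,0,0.007],[0,0,0],1]])

```text
clock: 17.97
eef_pos: [0.5869, 0.2778, 0.188]
eef_rot: [-180.0, -0.0, 0.0]
force: [-0.1, 1.1, 1.0]
opening: 0.543
finger_force: 62.7
```

>>> carry_out(rows=[[[0,0,0.002],[0,0,0],1],[[0,0,0.002],[0,0,0],1],[[0,0,0.002],[0,0,0],1],[[0,0,0.002],[0,0,0],1]])

```text
clock: 18.3
eef_pos: [0.5869, 0.2777, 0.1872]
eef_rot: [-180.0, -0.0, 0.0]
force: [0.4, 0.4, 1.5]
opening: 0.546
finger_force: 62.8
```

Run:
```python
from h import *
F=[]
for i in range(8):
    b=capture('side'); F.append(bot.sense()['force'][2])
print(np.mean(F).round(2),np.std(F).round(2)); st()
A=CK('scene');B=CK('side');a=capture('scene')
np.savez('im5.npz',a=a,b=b)
# lid/flange level & canister check: dark flange silhouette vs model
th=np.linspace(0,2*np.pi,72)
for n,im,(C,K) in (('scene',a,A),('side',b,B)):
    f=im.astype(int).max(2)
    e=[]
    for dz in np.arange(-.006,.0065,.002):
        g=lambda r:cv2.remap(f.astype(np.float32),*[q.astype(np.float32)[None] for q in proj(C,K,np.c_[.587+r*np.cos(th),.278+r*np.sin(th),np.full(72,.081+dz)]).T],1)[0]
        e.append(round(float((g(.060)-g(.054)).mean()),1))
    print(n,e)
```

```text
1.68 0.3
t 18.7 p [0.5869 0.2777 0.1871] [-1.7999e+02 -1.0000e-02  0.0000e+00] F [0.5 1.4 1.6] M [ 0.41 -0.09 -0.02] op 0.544 ff 62.8
scene [30.4, 34.4, 31.8, 27.1, 21.3, 14.8, 10.3]
side [62.1, 60.0, 53.9, 45.9, 38.0, 30.9, 25.3]
```

Run:
```python
from h import *
F=[];M=[]
for i in range(8):
    b=capture('side'); s=bot.sense();F.append(s['force']);M.append(s['moment'])
a=capture('scene')
print(np.mean(F,0).round(2),np.mean(M,0).round(3)); st()
p=np.array([.5869,.2777])
for n,im in (('scene',a),('side',b)):
    C,K=CK(n); f=im.astype(int); m=((f.min(2)>85)&(f.max(2)-f.min(2)<45)&(f[...,0]>=f[...,2]-22)).astype(np.float32)
    out=[]
    for z in (.122,.13,.138,.146,.154,.178,.186,.194):
        u,t=proj(C,K,[*p,z])[0],proj(C,K,[[*p,z-.01],[*p,z+.01]]); t=t[1]-t[0]; nm=np.array([-t[1],t[0]])/np.hypot(*t); nm*=np.sign(nm[0])
        s=np.arange(-22,22.1,.25); q=(u+s[:,None]*nm).astype(np.float32); g=cv2.remap(cv2.GaussianBlur(m,(0,0),.7),q[None,:,0],q[None,:,1],1)[0]
        c=len(s)//2
        i=c-np.argmax(g[c::-1]<.5); j=c+np.argmax(g[c:]<.5); out.append((float(s[i]),float(s[j]),float(s[i]+s[j])/2))
    print(n,out); print(' ring',ringfit([(im,C,K)],[.587,.278,.099],.0188,False))
```

```text
[0.46 1.95 1.77] [ 0.431 -0.132  0.001]
t 19.2 p [0.5868 0.2777 0.1871] [-180.   -0.    0.] F [-0.1  1.7  1. ] M [ 0.46 -0.08  0.04] op 0.545 ff 62.9
scene [(-9.0, 8.5, -0.25), (0.0, 0.0, 0.0), (-5.5, 5.0, -0.25), (-8.5, 8.25, -0.125), (-8.25, 8.5, 0.125), (-8.5, 9.25, 0.375), (-8.75, 8.75, 0.0), (-8.5, 9.0, 0.25)]
 ring (array([0.5565, 0.2973]), np.float64(-116.5))
side [(-7.5, 7.0, -0.25), (-9.5, 8.25, -0.625), (-9.25, 1.75, -3.75), (-9.25, 6.5, -1.375), (-9.25, 8.5, -0.375), (-10.75, 11.0, 0.125), (-10.5, 10.75, 0.125), (-6.0, 11.25, 2.625)]
 ring (array([0.5959, 0.273 ]), np.float64(-87.2))
```

The push is about 4 N, the squeeze about 5 mm, and the pump is upright and centred. I hand in.

```bash
python3 -c "
from h import *
print(bot.close_job())"
```

```text
the job is handed in; nothing more can be done
None
```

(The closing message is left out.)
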